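# Prove the pump stand's stop button

### The job

Prove the emergency stop on the pump bench before the first run: push the red mushroom button on the yellow box straight in until it latches down, then turn it clockwise by pushing on a wing until it springs back out, and leave it there. Go gently and grip nothing; leave the green start button and the bearing, screwdriver and grease jar beside it alone.

Things in the scene. Friction and masses are not known exactly. Their poses are not given: they have to be found in the camera images.
- station: Yellow box of the stop button, 110 x 110 mm, its flat top 66 mm above the bench, on a 130 x 130 x 4 mm foot plate, screwed to the bench. Origin: centre of the underside, on the bench; z up and on the button's axis. The red button rises from the middle of the top.
- stop_top (a point): Top centre of the red mushroom dome, on the button's axis: 118 mm above the bench when out, 108.5 mm when latched. The dome is 42 mm across and 28 mm high. Two red wings with white stripes stand out on opposite sides, 90 mm from tip to tip; their upper face is 12 mm and their lower face 26 mm below this point. z points up, y along wing a; it turns with the button.
- wing_a (a point): Middle of the upper edge of the outer end of wing a, 45 mm from the button's axis, on the +y side of the box at rest. A wing is a straight bar 12 mm wide and 14 mm thick. Below it is free space down to the box top: 26 mm when out, 16.5 mm when latched. It moves towards the box's +x when turned clockwise.
- wing_b (a point): The same on the opposite wing b, on the -y side of the box at rest. It moves towards the box's -x when the button is turned clockwise.
- stop_press (a joint): How far the button is pressed in, m: 0 out, about 0.0094 at rest when latched, 0.014 at its hard stop. A spring pushes it out; it takes 2 to 5 N to push in and latches when pushed 10.5 mm or more without being turned. While latched it stays in by itself.
- stop_twist (a joint): How far the button is turned clockwise seen from above, rad: 0 at rest, 1.3 at its stop; it does not turn the other way. A spring (0.03 to 0.08 N m, 1 to 2 N at a wing) turns it back to 0 when let go. A latched button springs out when turned past about 0.5.
- start (a joint): How far the green start button is pressed, m (0 out, 0.006 in). It must not be pressed.
- start_box: Grey box of the green start button, 80 x 80 x 50 mm, fixed to the bench; with the 28 mm wide button it is 68 mm high. Origin: centre of the underside.
- bearing: Loose steel ball bearing lying flat, 62 mm across, 18 mm high. Origin: centre of the underside. To be left alone.
- screwdriver: Loose screwdriver with a blue handle lying on the bench, 200 mm long and up to 26 mm high, along its x axis; origin on the bench under the middle of its length. To be left alone.
- grease_jar: Loose jar with a blue label and black cap, 60 mm across, 85 mm high, standing. Origin: centre of the underside. To be left alone.
Mind the look-alikes: they are no part of the job. Leave any brown or pink look-alike of the station alone.

How it is judged (in metres and radians):
On the way, in this order (a step that is already met when the one before it is completed fails the run):
1. the stop button is pushed in to its latch (8.5 mm or more), not turned (value of joint stop_press above 0.0085 m and value of joint stop_twist below 0.2 rad), for 0.3 s.
2. it is turned clockwise by more than 0.3 rad while still in (value of joint stop_twist above 0.3 rad and value of joint stop_press above 0.006 m).
3. it has sprung back out (less than 2 mm in) (value of joint stop_press below 0.002 m), for 0.2 s.
At the end, for the whole second after the job is handed in: The stop button is out (less than 2 mm in) and turned back to rest (less than 0.1 rad), the start button is out (less than 1.5 mm in), the bearing, screwdriver and grease jar lie within 15 mm of where they were and the jar stands upright (within 0.2 rad) (value of joint stop_press below 0.002 m and value of joint stop_twist below 0.1 rad and value of joint start below 0.0015 m and distance of each of bearing, screwdriver, grease_jar from where it was at the start of the episode below 0.015 m and angle between grease_jar's own z axis and vertical below 0.2 rad); the robot touches nothing.
It fails at once if the start button is pressed (1.5 mm or more) (value of joint start above 0.0015 m).
It fails at once if the bearing, screwdriver or grease jar is moved or lifted by more than 15 mm, or the jar tipped by more than 0.2 rad (distance of any of bearing, screwdriver, grease_jar from where it was at the start of the episode above 0.015 m or angle between grease_jar's own z axis and vertical above 0.2 rad).
It fails at once if the fingers bear on the stop button or its box, or squeeze it, with more than 35 N (contact force between the fingers and station above 35 N).
It also fails if it takes over 35 s, if anything falls off the work surface, if the arm or the gripper's body presses on something with over 40 N, if the wrist force passes 120 N, or if a joint passes its speed limit or range.

### The arm

A 6-joint arm with a two-finger parallel gripper is mounted at the origin on the work surface. World frame = base frame: x ahead of the robot, y to its left, z up, the work surface at z = 0. Lengths are in m, angles in degrees, forces in N, time in s.
With the tool pointing down it reaches from about 0.375 to 0.9 m from the base axis. Payload 3.1 kg.
Tool frame: the origin (TCP) lies on the centre line of the jaws, within the pads' length; the fingertips stand 25 mm ahead of it and the grasp point (between the pads) lies 6 mm ahead of it; z points along the fingers, y is the line along which they close (so a half turn about z gives the same grasp; the last joint's range is limited). The gripper opens to 87 mm and grips with 3 to 60 N. Pads are 19 mm wide; open, the fingers measure 117 mm over their backs; the gripper's body (75 mm by 190 mm) begins 51 mm behind the grasp point.
Start: joints at [-81.561, 30.224, 82.088, -0, 67.689, -10.227], TCP at [0.2, -0.592, 0.215] pointing down, gripper open.
Joint ranges: [-176.69, 176.69], [-43.24, 126.21], [12.49, 139.97], [-82, 262], [0, 151.66], [-163.58, 163.58]. Speed limits (degrees/s): [159.86, 159.86, 180, 180, 180, 180].

### API

Orientations are given as a 3x3 rotation matrix whose columns are the frame's x, y, z axes.
In Python, from rig import bot, cams, models gives the robot as it stands. The module is installed in compiled form; this text tells all that it offers.
- The arm moves only by the shell command python3 -m handwheel 'ROWS' [OPENING]. ROWS is JSON, a list of rows, each a list of 6 numbers: the shift along the world's x, y, z each as a share of 1 m, from -1 to 1, then the turn, a rotation vector about the world's x, y, z each as a share of 2 rad, from -1 to 1. In form: [[dx, dy, dz, wx, wy, wz], ...]. A call has exactly 8 rows; each row is the pose to reach, as a shift and turn from the pose commanded when the call began; what a row does not reach only later rows make up. A row lasts 1/12 s, in which the tool goes at most 41.7 mm and 7.16 degrees, less where a joint would pass 70% of its speed; a pose out of reach is approached as far as the arm can. A call with a number of a shift or a turn outside -1 to 1 is refused whole. A call with a gripper value outside its range is refused whole. OPENING is the opening, from -1 (shut) to 1 (fully open), so that 0 is half open, set as the call begins (- or left out, the last holds). The fingers move at their own pace and stop on an object; the grip force is fixed at half the most. Time passes only in rows, so rows that repeat a pose let the fingers close, or fill a call up. It gives the time, the measured TCP pose, the force, the opening and the grip force at its end, in the units of the state.
- bot.read_state(): the state, without advancing time (a new reading comes with each control period).
- cams.capture(name): name is "side" or "top"; returns (picture, depth): 480x640x3 uint8, blue, green, red; 480x640 float32, m along the optical axis (not along the pixel's ray), 0 where there is no reading.
- cams.calibration(name): a dict with "mtx" (3x3 intrinsics, pixels), "R" (3x3) and "t" (3): a world point X has camera coordinates R X + t. Camera axes: x right, y down, z forward; pixel columns grow to the right and rows downward; lengths in m; the calibration is good to about 2 mm. A picture is of the moment at which its call begins. calibration takes no time and is no camera call.
- bot.hand_in(): hands the job in; it is judged then, once.
Trained networks look in the newest picture that a camera, given by its name, has taken for a name from the list of things; names that differ only in an ending like _2 or _b are one class to them, and where a whole thing is asked for, a point or a joint stands for the part that bears it (a point fixed in the world has none). Each returns a list of dicts, best first, with "conf" (0 to 1); they miss things now and then, are a little off and sometimes report something else, mostly with a low value. They report only what shows in the picture. A call takes as long as a camera call. They do not tell look-alikes from the thing itself.
- models.spot_in(query, camera): "position" ([column, row] in pixels, amid what is visible of it).
- models.tip_of(query, camera): "position" ([column, row] in pixels: a listed point, or the origin of a listed thing).
The state is a dict: "time_s": time; "joint_positions": joint angles; "qvel": joint speeds; "tau": joint torques, N m; "position": TCP position; "tcp_rot": TCP orientation; "force": force on the tool from outside, world axes, zero at the start; "moment": the same for the moment, N m; "opening": opening from 0.0 (shut) to 1.0 (fully open); "grasp_force": force on a finger pad.
Only numpy, scipy, OpenCV 4.12 (cv2) and the standard library are available. Lean on these libraries where they do the work, as an engineer would, in place of code of your own. Each camera call takes 0.05 s, during which the arm holds its last target. There are 200 camera calls.

## Working session

There is one attempt and no reset: what is moved stays moved. The work goes in short steps, Python scripts to look and compute and a shell command to move; the robot and the scene stay as the last step left them, time stands still between calls to the robot, and variables do not carry over. Pictures are saved under pics/ and viewed, at most 10 in all, crops included, and the job is handed in when it is done.

```bash
mkdir -p pics
cat > h.py <<'E'
import numpy as np,cv2
from rig import bot,cams,models
def world(cam,px,d,win=0):
    c=cams.calibration(cam);u,v=px
    z=d[int(round(v)),int(round(u))]
    p=np.linalg.inv(c["mtx"])@[u,v,1]*z
    return np.asarray(c["R"]).T@(p-np.asarray(c["t"]).ravel())
def onplane(cam,px,h):
    c=cams.calibration(cam);R=np.asarray(c["R"]);t=np.asarray(c["t"]).ravel()
    r=R.T@np.linalg.inv(c["mtx"])@[px[0],px[1],1];o=-R.T@t
    return o+r*(h-o[2])/r[2]
E
python3 - <<'E'
from h import *
for cam in("top","side"):
    p,d=cams.capture(cam);cv2.imwrite(f"pics/{cam}0.png",p);np.save(f"{cam}d.npy",d)
    for q,h in(("stop_top",.118),("wing_a",.106),("wing_b",.106),("station",0),("start_box",0),("bearing",0),("screwdriver",0),("grease_jar",0)):
        for r in models.tip_of(q,cam)[:3]:
            print(cam,q,round(r["conf"],2),np.round(r["position"]),np.round(onplane(cam,r["position"],h),3))
E
```

```text
top stop_top 0.96 [336. 231.] [0.512 0.013 0.118]
top stop_top 0.84 [198. 331.] [0.333 0.245 0.118]
top stop_top 0.77 [412. 130.] [ 0.702 -0.122  0.118]
top wing_a 0.92 [478. 357.] [ 0.3   -0.234  0.106]
top wing_a 0.9 [309. 232.] [0.511 0.061 0.106]
top wing_a 0.84 [360. 238.] [ 0.501 -0.03   0.106]
top wing_b 0.92 [478. 357.] [ 0.3   -0.234  0.106]
top wing_b 0.9 [309. 232.] [0.511 0.061 0.106]
top wing_b 0.84 [360. 238.] [ 0.501 -0.03   0.106]
top station 0.91 [331. 242.] [0.511 0.017 0.   ]
top station 0.75 [432. 352.] [ 0.297 -0.183  0.   ]
top station 0.63 [215. 333.] [0.323 0.243 0.   ]
top start_box 0.61 [421. 240.] [ 0.518 -0.164  0.   ]
top bearing 0.61 [420. 238.] [ 0.521 -0.162  0.   ]
top bearing 0.59 [242. 241.] [0.508 0.198 0.   ]
top bearing 0.5 [332. 241.] [0.512 0.016 0.   ]
top screwdriver 0.92 [319. 306.] [0.381 0.04  0.   ]
top screwdriver 0.24 [337. 231.] [0.533 0.006 0.   ]
top grease_jar 0.93 [320. 182.] [0.635 0.042 0.   ]
top grease_jar 0.24 [360. 238.] [ 0.519 -0.041  0.   ]
top grease_jar 0.23 [318. 305.] [0.384 0.043 0.   ]
side stop_top 0.82 [230. 173.] 
[... 151 characters left out ...]
.] [ 0.289 -0.158  0.106]
side wing_a 0.77 [435. 352.] [0.342 0.282 0.106]
side wing_a 0.74 [443. 164.] [ 0.301 -0.224  0.106]
side wing_b 0.84 [452. 180.] [ 0.289 -0.158  0.106]
side wing_b 0.77 [435. 352.] [0.342 0.282 0.106]
side wing_b 0.74 [443. 164.] [ 0.301 -0.224  0.106]
side station 0.95 [433. 386.] [0.332 0.244 0.   ]
side station 0.86 [440. 223.] [ 0.297 -0.173  0.   ]
side station 0.84 [240. 223.] [ 0.702 -0.127  0.   ]
side start_box 0.89 [328. 216.] [ 0.526 -0.176  0.   ]
side bearing 0.93 [310. 346.] [0.508 0.193 0.   ]
side bearing 0.63 [329. 216.] [ 0.523 -0.176  0.   ]
side screwdriver 0.83 [391. 283.] [0.392 0.031 0.   ]
side grease_jar 0.71 [248. 274.] [0.643 0.034 0.   ]
```

View pics/top0.png

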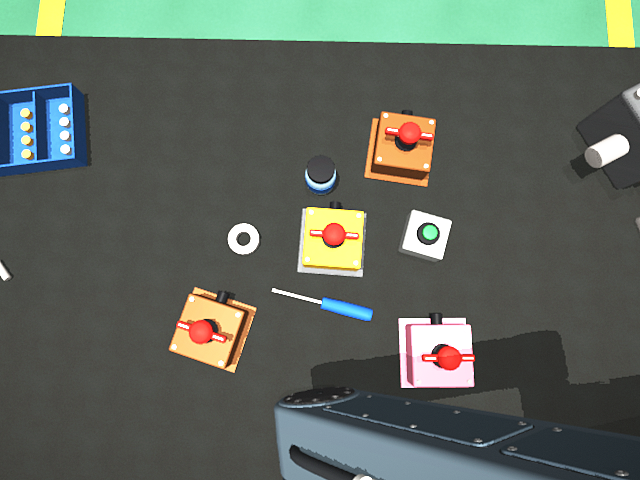

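View pics/side0.png

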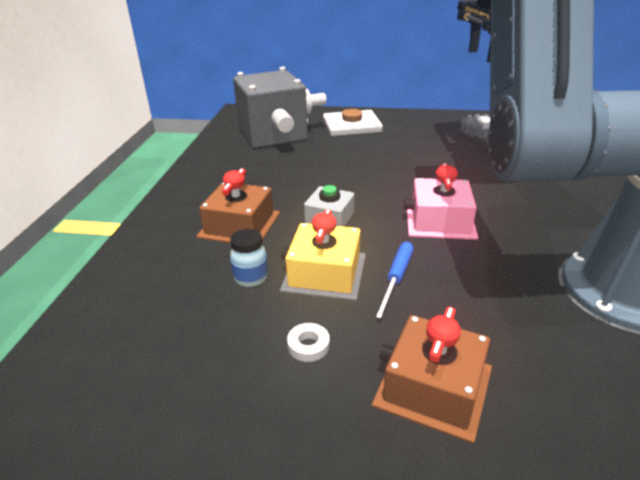

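The candidates (top view) are yellow (333,238), brown (404,147), brown (210,330) and pink (437,353). I choose the yellow one by the description. The jar is at (320,175), start at (428,235), bearing at (243,239) and screwdriver at (330,305). Next is a close crop and a depth measurement.

Run:
```python
from h import *
p=cv2.imread("pics/top0.png");d=np.load("topd.npy")
cv2.imwrite("pics/crop.png",cv2.resize(p[185:295,280:390],None,fx=5,fy=5,interpolation=cv2.INTER_CUBIC))
for cam,(r0,r1,c0,c1) in(("top",(200,285,290,375)),("side",(200,300,275,372))):
    p=cv2.imread(f"pics/{cam}0.png");d=np.load(f"{cam}d.npy")
    P=np.array([np.r_[world(cam,(u,v),d),p[v,u]] for v in range(r0,r1) for u in range(c0,c1) if d[v,u]>0])
    w=P[(P[:,2]>.088)&(P[:,2]<.125)]
    print(cam,"button n",len(w),"z max",w[:,2].max())
    dm=w[w[:,2]>.108]; print(" dome",dm[:,:3].mean(0).round(4))
    m,_,ang=None,None,None
    rect=cv2.minAreaRect(w[:,:2].astype(np.float32));print(" wings rect",rect)
    t=P[(P[:,2]>.060)&(P[:,2]<.072)&(P[:,3]<100)&(P[:,4]>120)]
    print(" boxtop",t[:,2].mean(),cv2.minAreaRect(t[:,:2].astype(np.float32)))
s=bot.read_state();print(np.round(s["tcp_rot"],3),s["position"],s["force"],s["time_s"])
```

```text
Traceback (most recent call last):
  File "h.py", line 4, in world
    c=cams.calibration(cam);u,v=px
ValueError: time passes only in moves, steps and waits
```

View pics/crop.png

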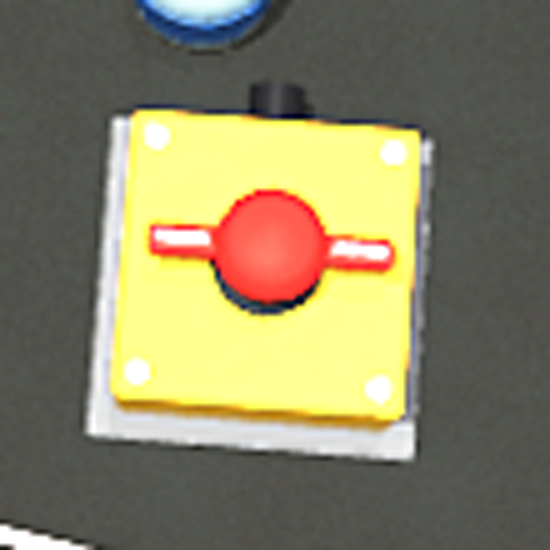

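The crop confirms the yellow station. The dome is at about (334,234) and the wings run left and right, (310,233) to (360,236). Calibration calls seem limited, so I'll cache them.

```bash
sed -i 's/^def world/_C={}\ndef cal(n):\n    if n not in _C:_C[n]=cams.calibration(n)\n    return _C[n]\ndef world/; s/c=cams.calibration(cam)/c=cal(cam)/' h.py
python3 - <<'E'
from h import *
for cam,(r0,r1,c0,c1) in(("top",(200,285,290,375)),("side",(200,300,275,372))):
    p=cv2.imread(f"pics/{cam}0.png").astype(int);d=np.load(f"{cam}d.npy")
    P=np.array([np.r_[world(cam,(u,v),d),p[v,u]] for v in range(r0,r1) for u in range(c0,c1) if d[v,u]>0])
    w=P[(P[:,2]>.088)&(P[:,2]<.125)]
    print(cam,"n",len(w),"z max",w[:,2].max())
    dm=w[w[:,2]>.108]; print(" dome",dm[:,:3].mean(0).round(4))
    print(" wings rect",cv2.minAreaRect(w[:,:2].astype(np.float32)))
    t=P[(P[:,2]>.060)&(P[:,2]<.072)&(P[:,3]<140)&(P[:,4]>120)]
    if len(t):print(" boxtop",t[:,2].mean(),cv2.minAreaRect(t[:,:2].astype(np.float32)))
s=bot.read_state();print(np.round(s["tcp_rot"],3),s["position"],s["force"],s["time_s"])
E
```

```text
top n 611 z max 0.12167807701448552
 dome [0.5078 0.0159 0.1149]
 wings rect ((0.5088539719581604, 0.015689726918935776), (0.08485991507768631, 0.040999636054039), 66.27124786376953)
 boxtop 0.06565810986780216 ((0.5088616013526917, 0.016056597232818604), (0.11010098457336426, 0.11021150648593903), 87.08624267578125)
side n 540 z max 0.11994313046985804
 dome [0.5079 0.0234 0.1146]
 wings rect ((0.507510244846344, 0.017497509717941284), (0.08589047193527222, 0.0395636186003685), 67.44400787353516)
 boxtop 0.06492668490076633 ((0.5088382959365845, 0.017217621207237244), (0.11166318506002426, 0.1099076196551323), 86.98722076416016)
[[ 0.947  0.32   0.   ]
 [ 0.32  -0.947  0.   ]
 [ 0.    -0.    -1.   ]] [ 0.2000644  -0.59207502  0.21525531] [0.16229103 0.10105415 0.44192221] 0.9
```

The axis is at (0.509, 0.0165) with wing yaw about -3°. I'll close the fingers and travel high.

```bash
python3 -m handwheel '[[0.01,0.02,0.005,0,0,-0.025],[0.027,0.053,0.01,0,0,-0.05],[0.045,0.088,0.01,0,0,-0.08],[0.063,0.124,0.01,0,0,-0.11],[0.081,0.16,0.01,0,0,-0.14],[0.1,0.196,0.01,0,0,-0.16],[0.118,0.232,0.01,0,0,-0.18],[0.136,0.268,0.01,0,0,-0.19]]' -1; python3 -m handwheel '[[0.018,0.036,0,0,0,0],[0.036,0.072,0,0,0,0],[0.054,0.107,0,0,0,0],[0.072,0.143,0,0,0,0],[0.09,0.178,0,0,0,0],[0.108,0.214,0,0,0,0],[0.126,0.25,0,0,0,0],[0.14,0.28,0,0,0,0]]'
```

```text
time_s: 1.57
position: [0.3367, -0.3224, 0.2255]
tcp_rot: [[0.998, -0.056, 0.001], [-0.056, -0.998, -0.001], [0.001, 0.001, -1.0]]
force: [0.4, -0.5, -0.1]
opening: 0.478
grasp_force: 0.0
time_s: 2.23
position: [0.4771, -0.0416, 0.2256]
tcp_rot: [[0.999, -0.053, 0.001], [-0.053, -0.999, 0.0], [0.001, -0.0, -1.0]]
force: [-1.0, -1.3, -0.2]
opening: 0.006
grasp_force: 0.0
```

```bash
python3 -m handwheel '[[0.008,0.015,-0.01,0,0,0],[0.016,0.03,-0.02,0,0,0],[0.024,0.045,-0.03,0,0,0],[0.032,0.058,-0.04,0,0,0],[0.032,0.058,-0.05,0,0,0],[0.032,0.058,-0.06,0,0,0],[0.032,0.058,-0.066,0,0,0],[0.032,0.058,-0.066,0,0,0]]'
python3 - <<'E'
from h import *
p,d=cams.capture("side")
cv2.imwrite("pics/s1.png",cv2.resize(p[120:300,230:410],None,fx=3.3,fy=3.3))
E
```

```text
time_s: 2.9
position: [0.5072, 0.0141, 0.1581]
tcp_rot: [[0.999, -0.054, -0.003], [-0.054, -0.999, 0.0], [-0.003, -0.0, -1.0]]
force: [0.4, -0.9, 0.2]
opening: 0.005
grasp_force: 0.0
```

View pics/s1.png

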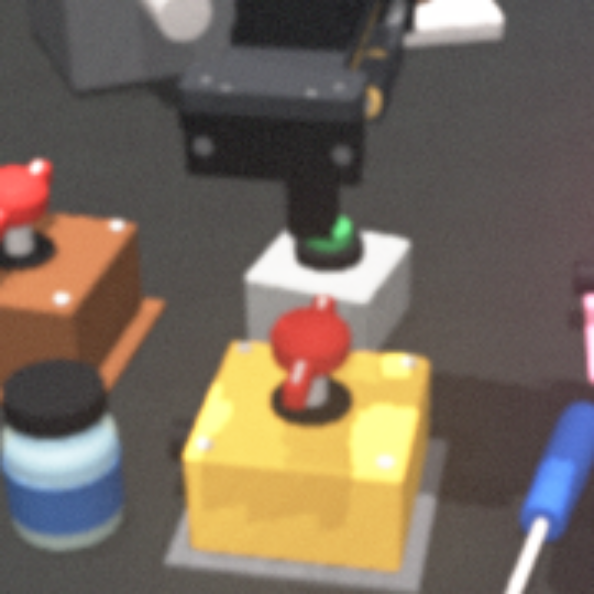

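The fingertip is near crop (320,235) above the dome at (310,335), but it may blend with the dark ring of the start button. I'll check by projection and depth.

Run:
```python
from h import *
p,d=cams.capture("side");c=cal("side")
s=bot.read_state();print(s["position"],s["force"])
def pr(X):
    q=np.array(c["mtx"])@(np.array(c["R"])@X+np.ravel(c["t"]));return (q[:2]/q[2]).round(1)
print("tip",pr(s["position"]-[0,0,.025]),"tcp",pr(s["position"]),"dome",pr(np.array([.509,.0165,.118])))
Q=np.array([world("side",(u,v),d) for v in range(150,215) for u in range(305,345) if d[v,u]>0])
Q=Q[(abs(Q[:,0]-.507)<.03)&(abs(Q[:,1]-.02)<.04)&(Q[:,2]>.122)&(Q[:,2]<.165)]
print(len(Q),Q.min(0),Q.max(0),np.median(Q,0))
```

```text
[0.50813111 0.01376367 0.15937792] [0.48354128 0.87441001 0.43716844]
tip [324.  206.8] tcp [323.8 193.3] dome [323.4 216.3]Traceback (most recent call last):
  File "<stdin>", line 9, in <module>
    return umr_minimum(a, axis, None, out, keepdims, initial, where)
ValueError: zero-size array to reduction operation minimum which has no identity
```

Run:
```python
from h import *
p,d=cams.capture("side");c=cal("side")
for v in range(160,222,3):
    print(v,[(np.round(world("side",(u,v),d),3).tolist() if d[v,u]>0 else 0) for u in (318,324,330)])
```

```text
160 [[0.503, 0.106, 0.26], [0.494, 0.106, 0.261], [0.487, 0.106, 0.262]]
163 [[0.504, 0.099, 0.253], [0.495, 0.1, 0.254], [0.487, 0.099, 0.254]]
166 [[0.504, 0.1, 0.249], [0.495, 0.101, 0.25], [0.487, 0.101, 0.25]]
169 [[0.504, 0.101, 0.245], [0.495, 0.1, 0.245], [0.487, 0.101, 0.246]]
172 [[0.504, 0.1, 0.24], [0.496, 0.098, 0.239], [0.487, 0.102, 0.242]]
175 [[0.515, 0.025, 0.197], [0.506, 0.024, 0.197], [0.497, 0.021, 0.196]]
178 [[0.516, 0.023, 0.191], [0.506, 0.024, 0.192], [0.497, 0.019, 0.19]]
181 [[0.516, 0.022, 0.185], [0.506, 0.023, 0.186], [0.497, 0.019, 0.184]]
184 [[0.516, 0.021, 0.18], [0.506, 0.022, 0.181], [0.497, 0.022, 0.181]]
187 [[0.516, 0.023, 0.175], [0.507, 0.022, 0.175], [0.497, 0.021, 0.175]]
190 [[0.516, 0.022, 0.169], [0.507, 0.023, 0.17], [0.497, 0.021, 0.17]]
193 [[0.547, -0.18, 0.051], [0.531, -0.156, 0.065], [0.519, -0.152, 0.068]]
196 [[0.545, -0.169, 0.05], [0.53, -0.148, 0.063], [0.518, -0.15, 0.062]]
199 [[0.544, -0.157, 0.05], [0.53, -0.143, 0.059], [0.518, -0.142, 0.06]]
202 [[0.542, -0.143, 0.051], [0.53, -0.147, 0.05], [0.517, -0.141, 0.054]]
205 [[0.54, -0.133, 0.05], [0.528, -0.133, 0.051], [0.517, -0.137, 0.049]]
208 [[0.54, -0.129, 0.046], [0.528, -0.129, 0.047], [0.516, -0.125, 0.05]]
211 [[0.54, -0.13, 0.039], [0.528, -0.127, 0.041], [0.503, -0.024, 0.104]]
214 [[0.519, 0.008, 0.117], [0.509, 0.012, 0.12], [0.499, 0.005, 0.116]]
217 [[0.518, 0.018, 0.117], [0.508, 0.019, 0.119], [0.498, 0.016, 0.117]]
220 [[0.517, 0.025, 0.116], [0.507, 0.026, 0.117], [0.497, 0.024, 0.116]]
```

The camera shows the closed tips at z≈0.167, about 33 mm higher than the stated tip. I'll trust contact and descend in guarded steps.

```bash
python3 -m handwheel '[[0.001,0.002,-0.002,0,0,0],[0.001,0.002,-0.004,0,0,0],[0.001,0.002,-0.006,0,0,0],[0.001,0.002,-0.008,0,0,0],[0.001,0.002,-0.01,0,0,0],[0.001,0.002,-0.012,0,0,0],[0.001,0.002,-0.012,0,0,0],[0.001,0.002,-0.012,0,0,0]]'
cat > look.py <<'E'
from h import *
import sys
p,d=cams.capture("side");s=bot.read_state()
if len(sys.argv)>1: cv2.imwrite(sys.argv[1],cv2.resize(p[140:280,250:390],None,fx=4,fy=4))
Q=np.array([np.r_[world("side",(u,v),d),p[v,u]] for v in range(150,270) for u in range(280,365) if d[v,u]>0])
n=(abs(Q[:,0]-.507)<.06)&(abs(Q[:,1]-.017)<.07)&(Q[:,2]>.075)
red=n&(Q[:,5]>100)&(Q[:,4]<70); dark=n&(Q[:,3:].max(1)<70)&(Q[:,2]<.22)
r=Q[red]; print("red ztop",np.percentile(r[:,2],98).round(4),"dome med",np.median(r[:,:3],0).round(4))
k=Q[dark]
if len(k):
    b=k[k[:,2]<np.percentile(k[:,2],5)+.004]
    print("finger zmin",np.percentile(k[:,2],2).round(4),"x",b[:,0].min().round(4),b[:,0].max().round(4),"y",np.median(b[:,1]).round(4))
print(s["position"].round(4),np.round(s["force"],1),s["time_s"])
E
python3 look.py
```

```text
time_s: 3.72
position: [0.509, 0.0159, 0.1471]
tcp_rot: [[0.999, -0.054, -0.0], [-0.054, -0.999, 0.0], [-0.0, -0.0, -1.0]]
force: [-0.2, 0.0, 0.6]
opening: 0.005
grasp_force: 0.0
red ztop 0.1181 dome med [0.5135 0.0321 0.1054]
finger zmin 0.1562 x 0.4982 0.5173 y 0.0241
[0.5091 0.0159 0.1472] [ 0.1 -0.2  0.5] 3.7667
```

```bash
python3 -m handwheel '[[0,0,-0.002,0,0,0],[0,0,-0.004,0,0,0],[0,0,-0.006,0,0,0],[0,0,-0.008,0,0,0],[0,0,-0.01,0,0,0],[0,0,-0.01,0,0,0],[0,0,-0.01,0,0,0],[0,0,-0.01,0,0,0]]'
python3 look.py pics/s2.png
```

```text
time_s: 4.43
position: [0.5091, 0.0159, 0.1372]
tcp_rot: [[0.999, -0.054, 0.0], [-0.054, -0.999, -0.0], [0.0, -0.0, -1.0]]
force: [0.8, -0.4, -0.9]
opening: 0.001
grasp_force: 0.0
red ztop 0.119 dome med [0.5122 0.0311 0.1058]
finger zmin 0.1492 x 0.4972 0.5179 y 0.0244
[0.5092 0.0159 0.1373] [-0.3  1.3  0.6] 4.4833
```

View pics/s2.png

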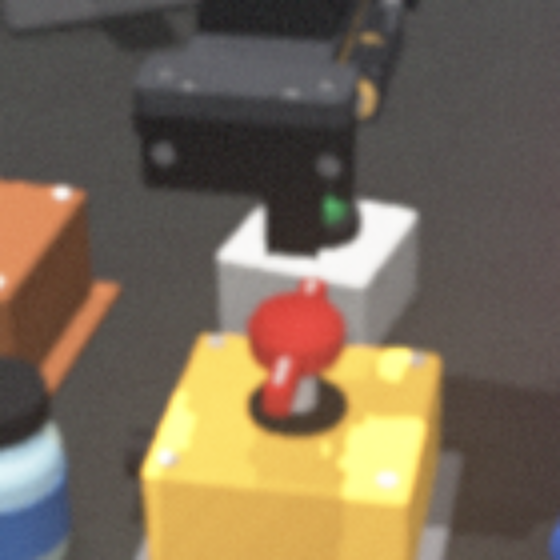

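The finger's lower end is at crop (292,252), well clear of the dome top at (297,295), and there is no contact. I'll keep descending.

```bash
python3 -m handwheel '[[0,0,-0.004,0,0,0],[0,0,-0.008,0,0,0],[0,0,-0.011,0,0,0],[0,0,-0.014,0,0,0],[0,0,-0.017,0,0,0],[0,0,-0.02,0,0,0],[0,0,-0.02,0,0,0],[0,0,-0.02,0,0,0]]'
python3 look.py
```

```text
time_s: 5.15
position: [0.5089, 0.0159, 0.117]
tcp_rot: [[0.999, -0.054, -0.001], [-0.054, -0.999, 0.0], [-0.001, -0.0, -1.0]]
force: [-0.6, -0.1, -1.1]
opening: 0.006
grasp_force: 0.0
red ztop 0.127 dome med [0.5105 0.0286 0.1081]
finger zmin 0.1292 x 0.5002 0.5187 y 0.0246
[0.5091 0.0159 0.1172] [-0.5 -0.2  0.8] 5.2
```

```bash
python3 -m handwheel '[[0,0,-0.002,0,0,0],[0,0,-0.004,0,0,0],[0,0,-0.006,0,0,0],[0,0,-0.008,0,0,0],[0,0,-0.01,0,0,0],[0,0,-0.012,0,0,0],[0,0,-0.012,0,0,0],[0,0,-0.012,0,0,0]]'
python3 look.py
```

```text
time_s: 5.87
position: [0.5092, 0.0159, 0.1053]
tcp_rot: [[0.999, -0.054, 0.0], [-0.054, -0.999, -0.0], [0.0, 0.0, -1.0]]
force: [-0.5, 0.3, 4.6]
opening: 0.005
grasp_force: 1.7
red ztop 0.1166 dome med [0.5104 0.0314 0.1004]
finger zmin 0.1187 x 0.4986 0.5187 y 0.0244
[0.5092 0.0159 0.1053] [0.4 0.6 4.5] 5.9167
```

```bash
python3 -m handwheel '[[0,0,-0.001,0,0,0],[0,0,-0.002,0,0,0],[0,0,-0.003,0,0,0],[0,0,-0.004,0,0,0],[0,0,-0.005,0,0,0],[0,0,-0.006,0,0,0],[0,0,-0.006,0,0,0],[0,0,-0.006,0,0,0]]'
python3 look.py
```

```text
time_s: 6.58
position: [0.5091, 0.0159, 0.0992]
tcp_rot: [[0.999, -0.054, 0.0], [-0.054, -0.999, -0.0], [0.0, 0.0, -1.0]]
force: [-0.2, -0.2, 4.1]
opening: 0.006
grasp_force: 1.9
red ztop 0.1103 dome med [0.5055 0.0305 0.0948]
finger zmin 0.1121 x 0.4987 0.5184 y 0.0245
[0.5092 0.0159 0.0993] [-0.4  0.6  3.7] 6.6333
```

```bash
python3 -m handwheel '[[0,0,-0.0005,0,0,0],[0,0,-0.001,0,0,0],[0,0,-0.0015,0,0,0],[0,0,-0.002,0,0,0],[0,0,-0.0025,0,0,0],[0,0,-0.003,0,0,0],[0,0,-0.003,0,0,0],[0,0,-0.003,0,0,0]]'
python3 look.py
```

```text
time_s: 7.3
position: [0.5093, 0.0159, 0.097]
tcp_rot: [[0.999, -0.054, 0.001], [-0.054, -0.999, -0.0], [0.001, 0.0, -1.0]]
force: [-0.4, -0.0, 10.4]
opening: 0.007
grasp_force: 5.0
red ztop 0.108 dome med [0.505  0.0307 0.0913]
finger zmin 0.1104 x 0.4987 0.5187 y 0.0245
[0.5092 0.0159 0.097 ] [-1.   0.7 10.5] 7.35
```

It hit the hard stop at 10 N, and the tip is at TCP + 7 mm. I'll lift straight up, then check the latch.

```bash
python3 -m handwheel '[[0,0,0.002,0,0,0],[0,0,0.005,0,0,0],[0,0,0.009,0,0,0],[0,0,0.014,0,0,0],[0,0,0.02,0,0,0],[0,0,0.026,0,0,0],[0,0,0.032,0,0,0],[0,0,0.035,0,0,0]]'
python3 look.py
```

```text
time_s: 8.02
position: [0.5095, 0.0158, 0.1322]
tcp_rot: [[0.999, -0.054, 0.001], [-0.054, -0.999, -0.0], [0.001, 0.0, -1.0]]
force: [0.3, -0.5, 0.8]
opening: 0.005
grasp_force: 0.0
red ztop 0.1096 dome med [0.5124 0.0318 0.0952]
finger zmin 0.1435 x 0.4987 0.5179 y 0.0243
[0.5097 0.0158 0.1325] [ 0.4 -0.1  0.7] 8.0667
```

It latched: the dome top is at 0.109. Now to the side of the +y wing and down.

```bash
python3 -m handwheel '[[-0.008,0.01,0,0,0,0],[-0.016,0.022,0,0,0,0],[-0.024,0.032,0,0,0,0],[-0.032,0.042,0,0,0,0],[-0.032,0.042,0,0,0,0],[-0.032,0.042,-0.008,0,0,0],[-0.032,0.042,-0.016,0,0,0],[-0.032,0.042,-0.024,0,0,0]]'
python3 -m handwheel '[[0,0,-0.006,0,0,0],[0,0,-0.012,0,0,0],[0,0,-0.018,0,0,0],[0,0,-0.024,0,0,0],[0,0,-0.029,0,0,0],[0,0,-0.033,0,0,0],[0,0,-0.033,0,0,0],[0,0,-0.033,0,0,0]]'
python3 look.py pics/s3.png
```

```text
time_s: 8.73
position: [0.4776, 0.0577, 0.1065]
tcp_rot: [[0.999, -0.054, 0.001], [-0.054, -0.999, -0.0], [0.001, 0.0, -1.0]]
force: [0.5, 0.1, 0.3]
opening: 0.007
grasp_force: 0.0
time_s: 9.4
position: [0.477, 0.0579, 0.074]
tcp_rot: [[0.999, -0.054, -0.0], [-0.054, -0.999, 0.0], [-0.0, -0.0, -1.0]]
force: [0.4, 0.3, -0.4]
opening: 0.005
grasp_force: 0.0
red ztop 0.0936 dome med [0.5073 0.0595 0.0912]
finger zmin 0.0876 x 0.4685 0.4844 y 0.0665
[0.4772 0.0579 0.0743] [ 0.9  0.7 -0.1] 9.45
```

View pics/s3.png

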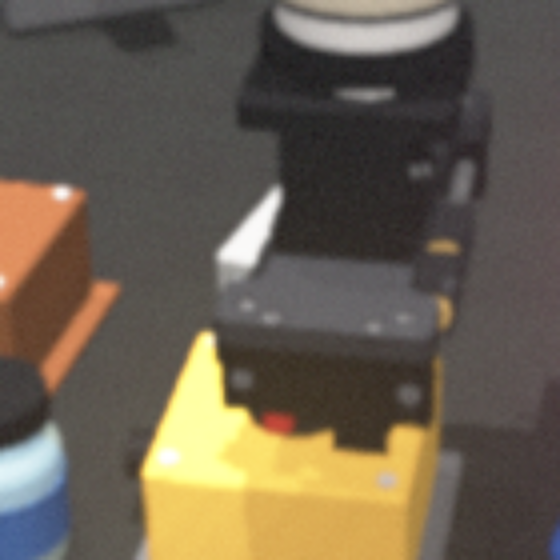

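The finger (360,440) stands beside the wing end (278,423). I push in +x.

```bash
python3 -m handwheel '[[0.006,0,0,0,0,0],[0.012,0,0,0,0,0],[0.018,0,0,0,0,0],[0.021,0,0,0,0,0],[0.024,0,0,0,0,0],[0.027,0,0,0,0,0],[0.03,0,0,0,0,0],[0.032,0,0,0,0,0]]'
python3 look.py
```

```text
time_s: 10.12
position: [0.509, 0.0578, 0.0741]
tcp_rot: [[0.999, -0.054, -0.001], [-0.054, -0.999, -0.0], [-0.001, 0.0, -1.0]]
force: [-1.9, -0.7, 1.0]
opening: 0.007
grasp_force: 0.6
red ztop 0.0939 dome med [0.5194 0.055  0.0898]
finger zmin 0.088 x 0.4974 0.5178 y 0.0663
[0.5095 0.0578 0.0741] [-2.3  0.2  0.4] 10.1667
```

```bash
python3 -m handwheel '[[0.002,0,0,0,0,0],[0.004,0,0,0,0,0],[0.006,0,0,0,0,0],[0.008,0,0,0,0,0],[0.01,0,0,0,0,0],[0.012,0,0,0,0,0],[0.013,0,0,0,0,0],[0.013,0,0,0,0,0]]'
python3 look.py pics/s4.png
```

```text
time_s: 10.83
position: [0.5225, 0.0579, 0.0743]
tcp_rot: [[0.999, -0.054, 0.001], [-0.054, -0.999, 0.0], [0.0, -0.0, -1.0]]
force: [-1.4, 1.0, 0.0]
opening: 0.009
grasp_force: 0.7
red ztop 0.1144 dome med [0.4921 0.0255 0.1051]
finger zmin 0.0882 x 0.5101 0.5309 y 0.0667
[0.5223 0.058  0.0742] [-0.9  1.  -0.7] 10.8833
```

View pics/s4.png

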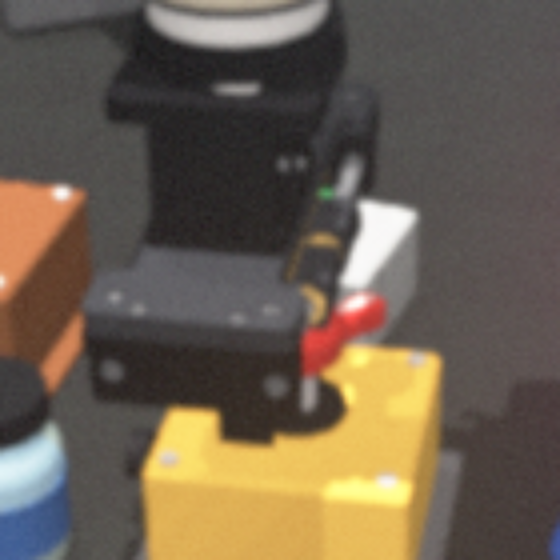

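The button is turned and has sprung out: wing b is raised at (370,310) and the stem is visible. I back off gently, then lift.

```bash
python3 -m handwheel '[[-0.004,0,0,0,0,0],[-0.01,0,0,0,0,0],[-0.016,0,0,0,0,0],[-0.022,0,0,0,0,0],[-0.028,0,0,0,0,0],[-0.034,0,0,0,0,0],[-0.04,0,0,0,0,0],[-0.048,0,0,0,0,0]]'
python3 -m handwheel '[[0,0,0,0,0,0],[0,0,0.01,0,0,0],[0,0,0.03,0,0,0],[0,0,0.05,0,0,0],[0,0,0.07,0,0,0],[0,0,0.09,0,0,0],[0,0,0.11,0,0,0],[0,0,0.12,0,0,0]]'
python3 -m handwheel '[[0,0,0,0,0,0],[0,-0.02,0,0,0,0],[0,-0.05,0,0,0,0],[0,-0.08,0,0,0,0],[0,-0.11,0,0,0,0],[0,-0.14,0,0,0,0],[0,-0.16,0,0,0,0],[0,-0.16,0,0,0,0]]'
python3 look.py pics/s5.png
```

```text
time_s: 11.55
position: [0.4743, 0.0576, 0.0744]
tcp_rot: [[0.999, -0.054, 0.002], [-0.054, -0.999, -0.0], [0.002, 0.0, -1.0]]
force: [0.5, -1.5, -0.0]
opening: 0.007
grasp_force: 0.0
time_s: 12.22
position: [0.4755, 0.0577, 0.1966]
tcp_rot: [[0.999, -0.054, 0.005], [-0.054, -0.999, -0.001], [0.005, 0.0, -1.0]]
force: [1.2, -0.8, 0.1]
opening: 0.003
grasp_force: 0.0
time_s: 12.88
position: [0.4746, -0.1059, 0.1935]
tcp_rot: [[0.998, -0.058, 0.001], [-0.058, -0.998, -0.002], [0.001, 0.002, -1.0]]
force: [0.0, 0.2, -0.8]
opening: 0.005
grasp_force: 0.0Traceback (most recent call last):
  File "look.py", line 8, in <module>
    r=Q[red]; print("red ztop",np.percentile(r[:,2],98).round(4),"dome med",np.median(r[:,:3],0).round(4))
                               ~~~~~~~~~~~~~^^^^^^^^^^^
    return _quantile_unchecked(
        a, q, axis, out, overwrite_input, method, keepdims, weights)
    return _ureduce(a,
                    func=_quantile_ureduce_func,
    ...<5 lines>...
                    overwrite_input=overwrite_input,
                    method=method)
    r = func(a, **kwargs)
    result = _quantile(arr,
                       quantiles=q,
    ...<2 lines>...
                       out=out,
                       weights=wgt)
    slices_having_nans = np.isnan(arr[-1, ...])
                                  ~~~^^^^^^^^^
IndexError: index -1 is out of bounds for axis 0 with size 0
```

View pics/s5.png

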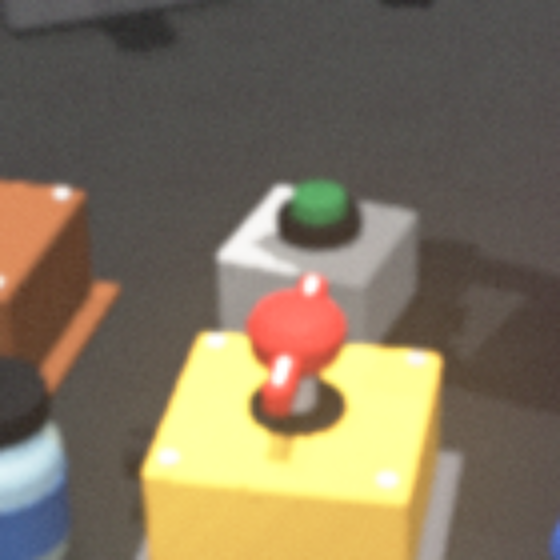

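The picture matches the pre-press one: dome top at crop (297,290), wings back at (283,385) and (312,285), start button untouched, arm clear. I hand in.

```bash
python3 -c "
from rig import bot
print(bot.hand_in())"
```

```text
the job is handed in; nothing more can be done
None
```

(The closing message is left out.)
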